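# Mesh the lamp clamp's knob and tighten it

### The job

The brass lamp's clamp is loose on its teak ledge. Ease the black knob down with a light push while rocking it to and fro until its pins drop in between the hidden screw teeth - do not force it tooth on tooth - and press it fully home; then wind it clockwise until the rubber pad grips the cork on the ledge firmly, without overtightening, and let go with the knob still down. Leave the teacup and everything else on the table as it is.

Things in the scene. Friction and masses are not known exactly. Their poses are not given: they have to be found in the camera images.
- knob: black wing knob on the brass clamp. Origin: mid grip bar, the point to pinch; z up on its axis. Bar 52 mm along x, 12 mm thick (y), from 10 mm above the origin to 22 mm below, where it stands on a 48 mm disc (keep fingertips above that). Slides 12 mm down (friction 1.6 N, stays put); spins freely until meshed. Clockwise from above tightens. Two 5 mm pins below on its x axis, 15 mm from the axis.
- knob_stem (a joint): how far the knob is pushed down, m: 0 up, 0.012 at its stop; the pins meet tooth tops at 0.003. Fully home: above 0.010 and the sleeve not sunk. Rocking it over one tooth pitch (60 degrees) is sure to pass an opening, whose play is 6 degrees; the push then fades and it can be pressed on down to the stop, after which it turns the screw.
- sleeve: sprung sleeve with the screw's 6 teeth (angle unknown), hidden in the round housing (48 mm across, top 128 mm above the table). Origin on the knob's axis, 114 mm above the table at rest, 10 mm below the tooth tops. Pins on tooth tops push it down against 3 N plus 2 N/mm; over 14 N chips the teeth, 5 to 8 N is right. Fully meshed: knob origin 45 mm above it.
- pad: black rubber clamp pad, 32 mm across, under the clamp's upper arm. Origin: centre of its lower face. Starts 8 to 12 mm above the cork and sinks 10 mm per radian of clockwise turn of the meshed knob (against 0.2 to 0.3 N m of friction). On the cork the torque rises by about 1 N m per radian: stop at about 0.5 N m; over 60 N on the cork (about 0.8 N m at the knob) is overtight. Friction then holds it.
- cork: round cork inset in the ledge under the pad, 36 mm across; origin: centre of its top face, 60 mm above the table, z up. Springy: sinks 1 mm per 25 N. The pad must end pressing on it.
- lamp: fixed brass lamp, clamp and teak ledge. Origin on the table under the knob's axis, z up. Ledge plank x -45 to +38 mm, y -170 to +130 mm, top 58 mm up. Clamp spine at x 48 mm. The stem rises from it to the shade, 110 mm across, centred at x 110, y 225 mm, 245 to 325 mm up.
- teacup: loose white porcelain cup on the ledge, 68 mm across, 55 mm tall, about 115 mm from the knob's axis; origin under its centre. Leave alone.
- ashtray: loose jade-green glass ashtray, 112 mm across, 30 mm tall; origin under its centre. Leave alone.
- rack_a: loose red plastic tile rack, 290 x 34 x 29 mm, origin under its centre. Leave alone.
- rack_b: loose red plastic tile rack, 290 x 34 x 29 mm, origin under its centre. Leave alone.
- rack_c: loose red plastic tile rack, 290 x 34 x 29 mm, origin under its centre. Leave alone.
- rack_d: loose red plastic tile rack, 290 x 34 x 29 mm, origin under its centre. Leave alone.
- die_a: loose ivory acrylic die, 20 mm, origin under its centre. Leave alone.
- die_b: loose ivory acrylic die, 20 mm, origin under its centre. Leave alone.

How it is judged (in metres and radians):
On the way:
1. the knob is pressed fully home with its pins in between the teeth, the pad not yet on the cork (value of joint knob_stem above 0.01 m and z of knob in the frame of sleeve below 0.048 m and contact force between pad and cork below 1 N), for 0.1 s.
At the end, for the whole second after the job is handed in: The knob is down within 2 mm of its stop with its pins in the teeth, and the pad presses on the cork with more than 4 N; the robot has let go (value of joint knob_stem above 0.01 m and z of knob in the frame of sleeve below 0.048 m and contact force between pad and cork above 4 N); the robot touches nothing.
It fails at once if the pins are pressed on the tooth tops with more than 14 N (contact force between knob and sleeve above 14 N and z of knob in the frame of sleeve above 0.053 m).
It fails at once if the clamp is overtightened: the pad presses on the cork with more than 60 N (contact force between pad and cork above 60 N).
It fails at once if the teacup is knocked: moved by more than 15 mm (distance of teacup from where it was at the start of the episode above 0.015 m).
It fails at once if another thing on the table is moved by more than 20 mm (distance of any of ashtray, rack_a, rack_b, rack_c, rack_d, die_a, die_b from where it was at the start of the episode above 0.02 m).
It also fails if it takes over 72 s, if anything falls off the work surface, if the arm or the gripper's body presses on something with over 40 N, if the wrist force passes 120 N, or if a joint passes its speed limit or range.

### The arm

A 6-joint arm with a two-finger parallel gripper is mounted at the origin on the work surface. World frame = base frame: x ahead of the robot, y to its left, z up, the work surface at z = 0. Lengths are in m, angles in degrees, forces in N, time in s.
With the tool pointing down it reaches from about 0.4 to 0.825 m from the base axis. Payload 7 kg.
Tool frame: the origin (TCP) lies between the finger pads; the fingertips stand 14 mm ahead of it and the grasp point (between the pads) lies 5 mm behind it (r.tips_ahead is the distance from the TCP to the fingertips, in m); z points along the fingers, y is the direction in which the jaws open and shut (so a half turn about z gives the same grasp; the last joint's range is limited). The gripper opens to 88 mm and grips with 3 to 60 N. Pads are 19 mm wide; open, the fingers measure 130 mm over their backs; the gripper's body (78 mm by 193 mm) begins 47 mm behind the grasp point.
Start: joints at [-59.066, 20.546, 0.682, 0, -70.136, -16.507], TCP at [0.168, -0.654, 0.241] pointing down, gripper open.
Joint ranges: [-176.03, 176.03], [-82.01, 121.73], [-58.28, 71.71], [-173.87, 95.51], [-174.79, -0.11], [-173.66, 173.66]. Speed limits (degrees/s): [136.94, 136.94, 172.46, 180, 180, 180].

### API

Orientations are given as [roll, pitch, yaw] about the fixed x, y, z axes, in that order (R = Rz(yaw) Ry(pitch) Rx(roll)).
In Python, from plant import r gives the robot as it stands.
- The arm moves only by the tool apply_moves, never from a script. Its arguments are lists of equal length, an entry for each row: "slide": the shift along the tool's x, y, z as a fraction of full scale, a list of three; "turn": the turn, a rotation vector about the tool's x, y, z as a fraction of full scale, a list of three; "jaw": the closure, from 0 (fully open) to 1 (shut). In form: {"slide": [[dx, dy, dz], ...], "turn": [[wx, wy, wz], ...], "jaw": [jaw, ...]}. A call has 1 to 8 rows; each row shifts and turns the commanded pose from where the row before left it, along the tool's axes as they then stand; what a row does not reach is not made up. Full scale, the value 1, is 0.1 m for a shift and 1.5 rad for a turn. A row lasts 1/10 s, in which the tool goes at most 50 mm and 8.59 degrees, less where a joint would pass 70% of its speed; a pose out of reach is approached as far as the arm can. A call with a number of a shift or a turn outside -1 to 1 is refused whole. A call with a gripper value outside its range is refused whole. The fingers move at their own pace and stop on an object; "newtons" is the grip in N (left out, the last holds). Time passes only in rows, so rows that do not move let the fingers close. It gives the time, the measured TCP pose, the force and the opening at its end, in the units of the state.
- r.get_state(): the state, without advancing time (a new reading comes with each control period).
- r.capture(name): name is "side" or "top" or "wrist"; returns a dict with "pixels" (480x640x3 uint8, blue, green, red), "depth" (480x640 float32, m along the optical axis (not along the pixel's ray), 0 where there is no reading), "fx", "fy", "cx", "cy" (pixels), "dist_coeffs" ([k1, k2, p1, p2, k3] as OpenCV has them; the pictures are not rectified), "rvec" (rotation vector, rad) and "tvec" (3), from world to camera coordinates, as OpenCV has them. Camera axes: x right, y down, z forward; pixel columns grow to the right and rows downward; lengths in m; the calibration is good to about 2 mm. A picture is of the moment at which its call begins.
- r.close_job(): hands the job in, once; it reports no verdict.
The state is a dict: "time_s": time; "joints": joint angles; "qd": joint speeds; "joint_torque": joint torques, N m; "tcp_pos": TCP position; "eef_rot": TCP orientation; "contact_force": force on the tool from outside, world axes, zero at the start; "moment": the same for the moment, N m; "gripper_width": finger opening in m.
Only numpy, scipy, OpenCV 4.12 (cv2) and the standard library are available. Lean on these libraries where they do the work, as an engineer would, in place of code of your own. Each camera call takes 0.05 s, during which the arm holds its last target.

## Working session

There is one attempt and no reset: what is moved stays moved. The work goes in short steps, Python scripts to look and compute and a tool call to move; the robot and the scene stay as the last step left them, time stands still between calls to the robot, and variables do not carry over. Pictures are saved under pics/ and viewed, and the job is handed in when it is done.

Besides the shell and the picture viewer there is one more tool, called after "Emit:" as name(argument=value, ...) on one line, values as JSON. apply_moves: Moves the arm, as the interface text tells. Shift numbers are shares of 0.1 m and turn numbers shares of 1.5 rad, none past 1 either way. Its arguments: {"type":"object","properties":{"slide":{"type":"array"},"turn":{"type":"array"},"jaw":{"type":"array"},"newtons":{"type":"number"}},"required":["slide","turn","jaw"]}

```bash
ls; mkdir -p pics
python3 - <<'E'
from plant import r
import cv2,pickle
s=r.get_state();print(s)
for n in ["side","top","wrist"]:
    c=r.capture(n);cv2.imwrite(f"pics/{n}0.png",c["pixels"]);pickle.dump(c,open(f"pics/{n}0.pkl","wb"))
    print(n,c["fx"],c["cx"],c["cy"],c["dist_coeffs"],c["rvec"],c["tvec"])
E
```

```text
pics
{'time_s': 0.0, 'joints': array([-5.90684679e+01,  2.05922536e+01,  6.31912757e-01, -2.15228111e-02,
       -7.01372822e+01, -1.65084121e+01]), 'qd': array([ 0.05106312, -0.03331194,  0.0462049 , -0.04428203, -0.04028686,
        0.02033175]), 'joint_torque': array([ 5.15685842e-04, -5.82707334e+01,  2.93053633e+01,  6.99657887e+00,
        6.85199499e-03, -1.77102997e-04]), 'tcp_pos': array([ 0.1679992 , -0.65324773,  0.2395949 ]), 'eef_rot': array([ 1.79900651e+02, -8.34454416e-03, -1.65584203e+02]), 'contact_force': array([-0.29417342, -1.17408287,  0.85888068]), 'moment': array([-0.02863816, -0.03697688,  0.02443191]), 'gripper_width': 0.08815033551432487}
side 593.7708820152684 327.966724065146 237.77806581832618 [-0.10525409  0.          0.          0.          0.        ] [ 0.86493738 -2.281033    1.31337636] [0.41432803 0.2778585  1.05136714]
top 562.724243054708 325.73629019485674 248.16155951658504 [-0.18231665  0.          0.          0.          0.        ] [ 2.16693407 -2.19486251  0.07899614] [0.00759909 0.54479936 1.30851535]
wrist 388.3725150774645 320.30958343401346 237.32690763811027 [0.00738728 0.         0.         0.         0.        ] [-1.81133525 -2.3366394  -0.32375046] [ 0.67359314 -0.03500448  0.38984731]
```

View pics/side0.png

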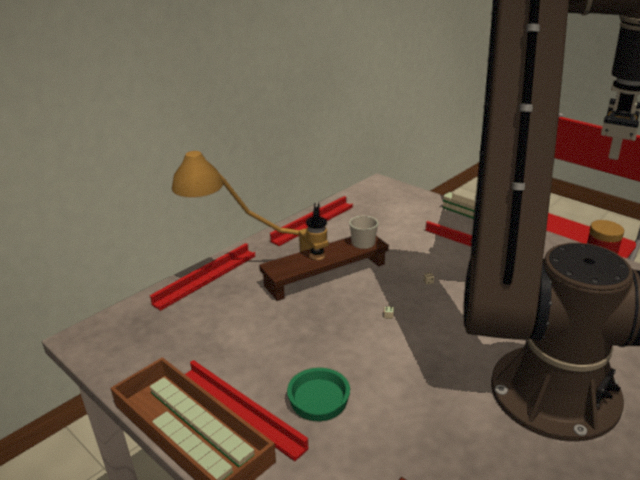

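View pics/top0.png

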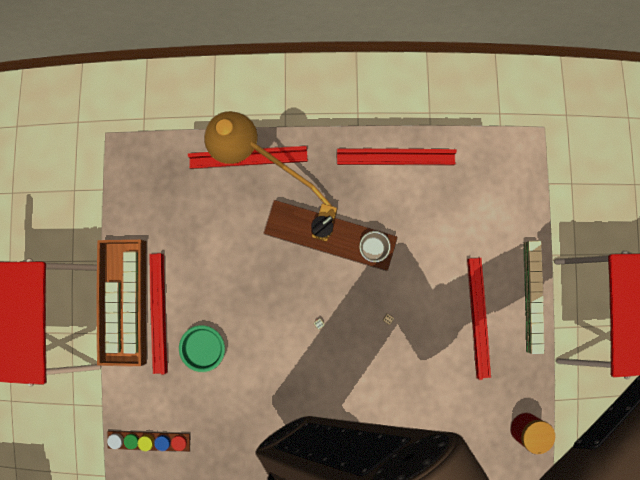

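View pics/wrist0.png

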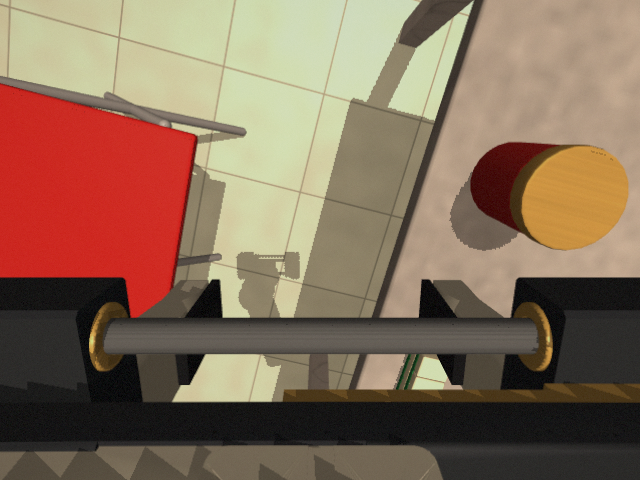

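```bash
cat > h.py <<'E'
import numpy as np,cv2,pickle
def ray(c,uv):
    K=np.array([[c["fx"],0,c["cx"]],[0,c["fy"],c["cy"]],[0,0,1]])
    R,_=cv2.Rodrigues(np.array(c["rvec"]));t=np.array(c["tvec"]).reshape(3)
    p=cv2.undistortPoints(np.array(uv,float).reshape(-1,1,2),K,np.array(c["dist_coeffs"]))[:,0]
    d=np.c_[p,np.ones(len(p))]@R; o=-R.T@t
    return o,d
def plane(c,uv,z):
    o,d=ray(c,uv); return o+d*((z-o[2])/d[:,2])[:,None]
def proj(c,P):
    K=np.array([[c["fx"],0,c["cx"]],[0,c["fy"],c["cy"]],[0,0,1]])
    return cv2.projectPoints(np.array(P,float).reshape(-1,3),np.array(c["rvec"]),np.array(c["tvec"]),K,np.array(c["dist_coeffs"]))[0][:,0]
E
python3 - <<'E'
import pickle,cv2,numpy as np
from h import *
c=pickle.load(open("pics/top0.pkl","rb"));im=c["pixels"]
cv2.imwrite("pics/topc.png",cv2.resize(im[180:280,250:410],None,fx=5,fy=5,interpolation=cv2.INTER_CUBIC))
s=pickle.load(open("pics/side0.pkl","rb"))
cv2.imwrite("pics/sidec.png",cv2.resize(s["pixels"][190:300,255:405],None,fx=5,fy=5,interpolation=cv2.INTER_CUBIC))
for n,uv,z in [("knob",(322,223),.17),("cup",(374,246),.11)]: print(n,plane(c,uv,z))
# ledge corners
hsv=cv2.cvtColor(im,cv2.COLOR_BGR2HSV)
print(hsv[225,285],hsv[225,322],hsv[250,340])
# depth points: knob above .14
H,W=c["depth"].shape
vv,uu=np.mgrid[190:260,280:360]
d=c["depth"][190:260,280:360].ravel();o,rr=ray(c,np.c_[uu.ravel(),vv.ravel()])
P=o+rr*d[:,None]
m=(d>0)&(P[:,2]>.155)&(hsv[190:260,280:360,2].ravel()<90)
print(m.sum(),P[m].mean(0),P[m].min(0),P[m].max(0)); 
q=P[m][:,:2]
print(cv2.minAreaRect(q.astype(np.float32)*1000))
for p,u,v in zip(P[m],uu.ravel()[m],vv.ravel()[m]): print(u,v,p.round(3))
E
```

```text
knob [[0.58667579 0.00734801 0.17      ]]
cup [[ 0.54145409 -0.10617078  0.11      ]]
[ 11 185 102] [26 44 41] [ 11 184 101]
145 [0.5794301  0.0100495  0.17751332] [ 0.56279192 -0.01375611  0.15527547] [0.60066725 0.03071156 0.18431971]
((581.843994140625, 8.561210632324219), (12.530181884765625, 52.11906433105469), 39.497501373291016)
328 216 [ 0.601 -0.005  0.175]
329 216 [ 0.601 -0.008  0.176]
330 216 [ 0.6   -0.01   0.182]
327 217 [ 0.598 -0.003  0.18 ]
328 217 [ 0.598 -0.005  0.177]
331 217 [ 0.598 -0.012  0.177]
325 218 [0.596 0.001 0.177]
326 218 [ 0.596 -0.001  0.178]
327 218 [ 0.596 -0.003  0.177]
331 218 [ 0.596 -0.012  0.179]
324 219 [0.594 0.003 0.18 ]
325 219 [0.594 0.001 0.181]
326 219 [ 0.594 -0.001  0.181]
330 219 [ 0.594 -0.01   0.18 ]
331 219 [ 0.594 -0.012  0.177]
332 219 [ 0.594 -0.014  0.177]
323 220 [0.592 0.005 0.177]
324 220 [0.591 0.003 0.182]
329 220 [ 0.592 -0.007  0.18 ]
330 220 [ 0.591 -0.009  0.184]
331 220 [ 0.592 -0.012  0.176]
332 220 [ 0.592 -0.014  0.172]
322 221 [0.59  0.007 0.181]
323 221 [0.59  0.005 0.18 ]
328 221 [ 0.589 -0.005  0.183]
329 221 
[... 2699 characters left out ...]

314 231 [0.569 0.024 0.18 ]
315 231 [0.569 0.022 0.183]
316 231 [0.569 0.02  0.178]
317 231 [0.569 0.018 0.179]
318 231 [0.569 0.016 0.181]
319 231 [0.57  0.014 0.168]
320 231 [0.571 0.012 0.156]
311 232 [0.568 0.031 0.169]
312 232 [0.567 0.028 0.179]
313 232 [0.567 0.026 0.18 ]
314 232 [0.567 0.024 0.181]
315 232 [0.567 0.022 0.179]
316 232 [0.567 0.02  0.178]
317 232 [0.567 0.018 0.178]
318 232 [0.568 0.016 0.164]
312 233 [0.565 0.028 0.179]
313 233 [0.565 0.026 0.182]
314 233 [0.565 0.024 0.18 ]
315 233 [0.565 0.022 0.18 ]
316 233 [0.565 0.02  0.177]
317 233 [0.567 0.018 0.16 ]
313 234 [0.563 0.026 0.179]
314 234 [0.563 0.024 0.174]
315 234 [0.563 0.022 0.174]
316 234 [0.565 0.02  0.158]
```

View pics/topc.png

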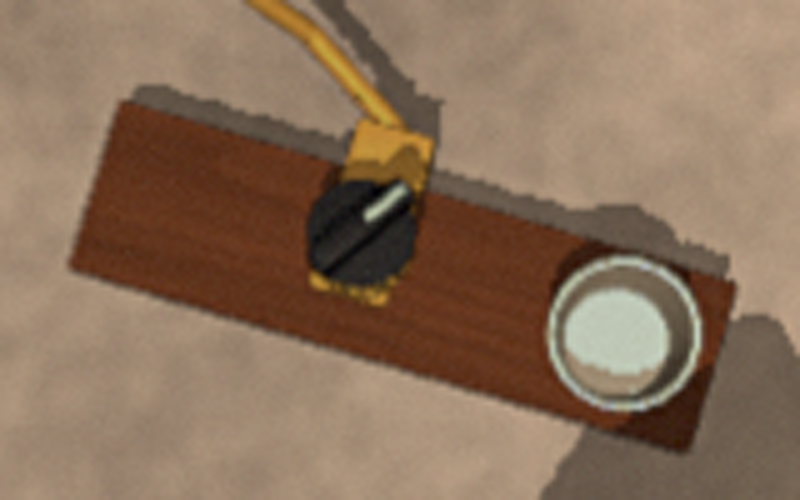

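View pics/sidec.png

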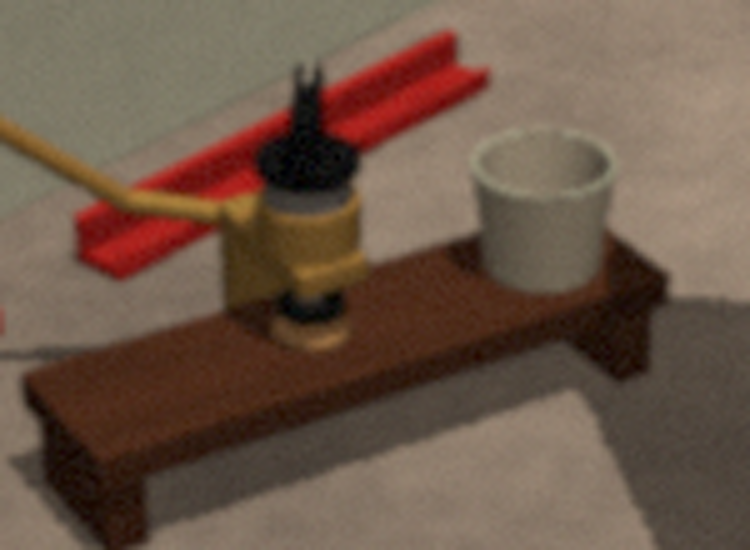

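Run:
```python
import pickle,cv2,numpy as np
from h import *
c=pickle.load(open("pics/top0.pkl","rb"))
vv,uu=np.mgrid[190:260,280:360]
d=c["depth"][190:260,280:360].ravel();o,rr=ray(c,np.c_[uu.ravel(),vv.ravel()])
P=o+rr*d[:,None]
m=(d>0)&(P[:,2]>.172)&(abs(P[:,0]-.582)<.035)&(abs(P[:,1]-.008)<.035)&((P[:,0]-.582)+ (P[:,1]-.0085)<.014)
print(m.sum(),cv2.minAreaRect((P[m][:,:2]*1000).astype(np.float32)),P[m].mean(0))
# ledge axis
hsv=cv2.cvtColor(c["pixels"],cv2.COLOR_BGR2HSV)
mk=cv2.inRange(hsv,(5,140,50),(16,230,150));mk[:180]=0;mk[290:]=0;mk[:,:250]=0;mk[:,410:]=0
pts=np.argwhere(mk)[:,::-1]
Q=plane(c,pts,.058)[:,:2]
print(cv2.minAreaRect((Q*1000).astype(np.float32)))
```

```text
151 ((581.843994140625, 8.561195373535156), (12.530134201049805, 52.11906433105469), 39.497501373291016) [0.58152908 0.00857006 0.17959674]
((603.7017822265625, -20.062225341796875), (296.907470703125, 146.56605529785156), 72.12718963623047)
```

Run:
```python
import pickle,cv2,numpy as np
from h import *
c=pickle.load(open("pics/top0.pkl","rb"))
hsv=cv2.cvtColor(c["pixels"],cv2.COLOR_BGR2HSV)
mk=cv2.inRange(hsv,(14,150,60),(28,255,255));mk[:100]=0;mk[250:]=0;mk[:,:200]=0;mk[:,345:]=0
pts=np.argwhere((mk>0)&(c["depth"]>0))[:,::-1]
o,rr=ray(c,pts);P=o+rr*c["depth"][pts[:,1],pts[:,0]][:,None]
A=np.array([.5818,.0086])
rel=P[:,:2]-A; dist=np.hypot(*rel.T)
for lo in range(20,260,15):
    m=(dist>=lo/1e3)&(dist<(lo+15)/1e3)&(P[:,2]>.07)
    if m.sum(): print(lo,m.sum(),np.median(P[m],0).round(3),P[m,2].max().round(3),np.degrees(np.arctan2(*np.median(rel[m],0)[::-1])).round(0))
mk=cv2.inRange(hsv,(5,140,50),(13,230,150));mk[:190]=0;mk[290:]=0;mk[:,:262]=0;mk[:,400:]=0
n,l,s,_=cv2.connectedComponentsWithStats(mk);i=1+s[1:,4].argmax();print(s[i])
pts=np.argwhere(l==i)[:,::-1]
Q=plane(c,pts,.058)[:,:2]
R=cv2.minAreaRect((Q*1000).astype(np.float32));print(R);print(cv2.boxPoints(R))
```

```text
20 93 [0.563 0.006 0.105] 0.179 -171.0
35 112 [ 0.621 -0.006  0.103] 0.111 -20.0
50 71 [ 0.635 -0.004  0.1  ] 0.108 -13.0
65 35 [0.654 0.009 0.098] 0.103 1.0
80 31 [0.668 0.021 0.102] 0.108 8.0
95 40 [0.681 0.036 0.108] 0.119 15.0
110 41 [0.691 0.053 0.126] 0.137 22.0
125 37 [0.7   0.069 0.141] 0.153 27.0
140 39 [0.708 0.084 0.156] 0.169 31.0
155 45 [0.716 0.1   0.185] 0.203 34.0
170 47 [0.723 0.116 0.213] 0.232 37.0
185 87 [0.728 0.137 0.25 ] 0.263 41.0
200 341 [0.724 0.16  0.27 ] 0.288 47.0
215 439 [0.734 0.172 0.285] 0.308 47.0
230 482 [0.743 0.182 0.297] 0.325 47.0
245 383 [0.751 0.196 0.3  ] 0.325 48.0
[ 264  201  133   69 3190]
((572.8572387695312, -10.227920532226562), (296.8094482421875, 81.41829681396484), 72.52242279052734)
[[ 489.4567  -139.55519]
 [ 567.1162  -164.00777]
 [ 656.2578   119.09935]
 [ 578.59827  143.55193]]
```

Emit:
apply_moves(slide=[[-0.1,0.1,-0.03],[-0.3,0.29,-0.03],[-0.3,0.29,-0.03],[-0.3,0.29,-0.03],[-0.3,0.29,-0.03],[-0.3,0.29,-0.03],[-0.3,0.29,0],[-0.3,0.29,0]], turn=[[0,0,0],[0,0,0],[0,0,0],[0,0,0],[0,0,0],[0,0,0],[0,0,0],[0,0,0]], jaw=[0,0,0,0,0,0,0,0])

```text
time_s: 0.95
tcp_pos: [0.3287, -0.3906, 0.2589]
eef_rot: [-180.0, 0.0, -165.6]
contact_force: [1.6, 0.1, 0.8]
gripper_width: 0.0876
```

Emit:
apply_moves(slide=[[-0.3,0.29,0],[-0.3,0.29,0],[-0.3,0.29,0],[-0.3,0.29,0],[-0.3,0.29,0],[-0.3,0.29,0],[-0.3,0.29,0],[-0.3,0.29,0]], turn=[[0,0,0],[0,0,0],[0,0,0],[0,0,0],[0,0,0],[0,0,0],[0,0,0],[0,0,0]], jaw=[0,0,0,0,0,0,0,0])

```text
time_s: 1.75
tcp_pos: [0.503, -0.106, 0.2589]
eef_rot: [180.0, 0.0, -165.5]
contact_force: [-0.2, -0.1, -0.2]
gripper_width: 0.0872
```

Emit:
apply_moves(slide=[[-0.3,0.29,0],[-0.3,0.29,0],[-0.2,0.1,0],[0,0,0],[0,0,0],[0,0,0],[0,0,0],[0,0,0]], turn=[[0,0,0],[0,0,0],[0,0,-0.09],[0,0,-0.09],[0,0,-0.09],[0,0,-0.09],[0,0,-0.09],[0,0,-0.09]], jaw=[0,0,0,0,0,0,0,0])

```text
time_s: 2.55
tcp_pos: [0.5628, -0.0219, 0.2586]
eef_rot: [180.0, 0.0, -118.8]
contact_force: [-0.1, 0.2, -0.8]
gripper_width: 0.0874
```

Emit:
apply_moves(slide=[[0,0,0],[0,0,0],[0,0,0],[0,0,0],[0,0,0],[0,0,0],[0,0,0],[0,0,0]], turn=[[0,0,-0.09],[0,0,-0.09],[0,0,-0.09],[0,0,-0.09],[0,0,-0.09],[0,0,-0.09],[0,0,-0.09],[0,0,-0.08]], jaw=[0,0,0,0,0,0,0,0])

```text
time_s: 3.35
tcp_pos: [0.5628, -0.022, 0.2586]
eef_rot: [-180.0, 0.0, -57.8]
contact_force: [0.3, 0.6, -0.2]
gripper_width: 0.0881
```

Emit:
apply_moves(slide=[[0,0,0],[-0.11,-0.34,0],[0,0,0],[0,0,0]], turn=[[0,0,-0.08],[0,0,0],[0,0,0],[0,0,0]], jaw=[0,0,0,0])

```text
time_s: 3.75
tcp_pos: [0.5826, 0.0083, 0.2583]
eef_rot: [180.0, 0.0, -51.2]
contact_force: [-0.2, -0.0, -0.1]
gripper_width: 0.0881
```

Run:
```python
from plant import r
import cv2,pickle
s=r.get_state();print(s["joints"].round(2),s["tcp_pos"],s["eef_rot"],s["contact_force"],s["moment"],s["joint_torque"])
c=r.capture("wrist");cv2.imwrite("pics/wrist1.png",c["pixels"]);pickle.dump(c,open("pics/wrist1.pkl","wb"))
from h import *
print(proj(c,[[.582,.008,.181],[.582,.008,.149],[.5988,-.0126,.181],[.565,.0288,.181]]))
```

```text
[ 2.003e+01  1.129e+01 -9.750e+00 -1.000e-02 -6.900e+01  1.876e+01] [0.58260973 0.00830093 0.25829178] [ 1.79967663e+02  2.18718082e-02 -5.12169211e+01] [-0.21418845 -0.00766214 -0.10659477] [-0.02050824  0.21247296 -0.06246865] [  0.42924179 -44.78461862  29.60400045   6.98143288   0.1315882
  -0.05663576]
[[323.68091293 254.24116628]
 [323.26378974 239.52474433]
 [323.47290202 210.81135491]
 [323.92525923 295.49830226]]
```

View pics/wrist1.png

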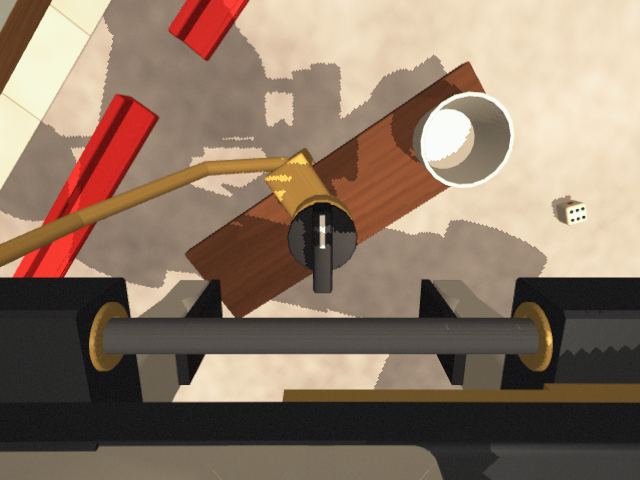

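Run:
```python
import pickle,cv2,numpy as np
from h import *
c=pickle.load(open("pics/wrist1.pkl","rb"));im=c["pixels"]
cv2.imwrite("pics/w1c.png",cv2.resize(im[180:310,255:395],None,fx=5,fy=5,interpolation=cv2.INTER_CUBIC))
d=c["depth"]
vv,uu=np.mgrid[185:315,270:380]
o,rr=ray(c,np.c_[uu.ravel(),vv.ravel()]);P=o+rr*d[185:315,270:380].ravel()[:,None]
m=(P[:,2]>.174)&(P[:,2]<.19); print(m.sum(),np.median(P[m,2]),cv2.minAreaRect((P[m,:2]*1000).astype(np.float32)))
m=(P[:,2]>.140)&(P[:,2]<.156)&(np.hypot(P[:,0]-.582,P[:,1]-.008)<.04); print(m.sum(),np.median(P[m,2]),cv2.minEnclosingCircle((P[m,:2]*1000).astype(np.float32)))
```

```text
1658 0.18116599663617278 ((582.932373046875, 8.181035995483398), (11.846384048461914, 51.967002868652344), 39.25212860107422)
2405 0.14927185236640295 ((583.7019653320312, 7.103474140167236), 24.906476974487305)
```

View pics/w1c.png

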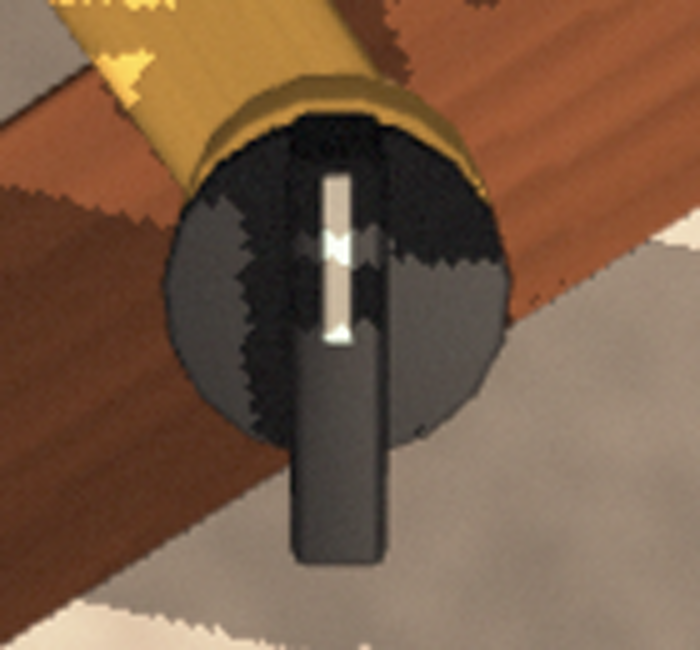

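Emit:
apply_moves(slide=[[0,0,0.2],[0,0,0.25],[0,0,0.2],[0,0,0.15],[0,0,0.1],[0,0,0],[0,0,0],[0,0,0]], turn=[[0,0,0],[0,0,0],[0,0,0],[0,0,0],[0,0,0],[0,0,0],[0,0,0],[0,0,0]], jaw=[0.2,0.4,0.5,0.5,0.5,0.5,0.5,0.5], newtons=50)

```text
time_s: 4.6
tcp_pos: [0.5835, 0.0076, 0.1696]
eef_rot: [-179.9, -0.0, -51.3]
contact_force: [1.0, -0.3, -0.8]
gripper_width: 0.0438
```

Run:
```python
from plant import r
s=r.get_state();print(s["time_s"],s["joints"].round(2),s["tcp_pos"],s["eef_rot"],s["contact_force"],s["moment"],s["gripper_width"])
```

```text
4.6 [ 1.994e+01  1.517e+01 -1.685e+01  1.000e-02 -5.788e+01  1.878e+01] [0.58349571 0.00756825 0.16962499] [-1.79913357e+02 -4.28928531e-02 -5.12682823e+01] [ 1.0276391  -0.30367871 -0.78146712] [-0.0190506   0.19174443  0.00074454] 0.04384995041707279
```

Down around the bar (TCP z 0.1696). Closing now.

Emit:
apply_moves(slide=[[0,0,0],[0,0,0],[0,0,0],[0,0,0],[0,0,0],[0,0,0],[0,0,0],[0,0,0]], turn=[[0,0,0],[0,0,0],[0,0,0],[0,0,0],[0,0,0],[0,0,0],[0,0,0],[0,0,0]], jaw=[0.7,0.8,0.9,1,1,1,1,1], newtons=50)

```text
time_s: 5.4
tcp_pos: [0.5825, 0.0072, 0.1684]
eef_rot: [179.9, 0.0, -51.3]
contact_force: [-2.0, -2.0, 1.6]
gripper_width: 0.0116
```

```bash
cat > st.py <<'E'
from plant import r
s=r.get_state();print(s["time_s"],"tcp",s["tcp_pos"].round(4),"rpy",s["eef_rot"].round(2),"F",s["contact_force"].round(2),"M",s["moment"].round(3),"w",round(s["gripper_width"],4),"j6",s["joints"][5].round(1),"t6",s["joint_torque"][5].round(3))
E
python3 st.py
```

```text
5.4 tcp [0.5825 0.0072 0.1684] rpy [ 1.7994e+02  2.0000e-02 -5.1280e+01] F [-1.96 -2.    1.63] M [-0.921  1.095  0.012] w 0.0116 j6 18.8 t6 -0.01
```

Emit:
apply_moves(slide=[[0,0,0.01],[0,0,0.01],[0,0,0]], turn=[[0,0,0],[0,0,0],[0,0,0]], jaw=[1,1,1])

```text
time_s: 5.7
tcp_pos: [0.5825, 0.0073, 0.1661]
eef_rot: [179.9, 0.0, -51.3]
contact_force: [-2.7, -3.7, 0.1]
gripper_width: 0.0116
```

```bash
python3 st.py
```

```text
5.7 tcp [0.5825 0.0073 0.1661] rpy [ 1.7994e+02  2.0000e-02 -5.1280e+01] F [-2.67 -3.71  0.12] M [-1.241  1.2    0.043] w 0.0116 j6 18.8 t6 -0.011
```

Emit:
apply_moves(slide=[[0,0,0.01],[0,0,0.0],[0,0,0]], turn=[[0,0,0],[0,0,0],[0,0,0]], jaw=[1,1,1])

```text
time_s: 6.0
tcp_pos: [0.5826, 0.0073, 0.1653]
eef_rot: [179.9, 0.0, -51.3]
contact_force: [-3.9, -4.1, -0.1]
gripper_width: 0.0117
```

```bash
python3 st.py
```

```text
6.0 tcp [0.5826 0.0073 0.1653] rpy [ 1.7995e+02  2.0000e-02 -5.1270e+01] F [-3.92 -4.05 -0.12] M [-1.371  1.479  0.059] w 0.0117 j6 18.8 t6 -0.009
```

Emit:
apply_moves(slide=[[0,0,0.005],[0,0,0.0],[0,0,0]], turn=[[0,0,0],[0,0,0],[0,0,0]], jaw=[1,1,1])

```text
time_s: 6.3
tcp_pos: [0.5826, 0.0073, 0.165]
eef_rot: [180.0, 0.0, -51.3]
contact_force: [-5.1, -3.8, 1.7]
gripper_width: 0.0118
```

```bash
python3 st.py
```

```text
6.3 tcp [0.5826 0.0073 0.165 ] rpy [ 1.7996e+02  1.0000e-02 -5.1270e+01] F [-5.06 -3.78  1.74] M [-1.405  1.653  0.037] w 0.0118 j6 18.8 t6 -0.007
```

Emit:
apply_moves(slide=[[0,0.01,0],[0,0,0.005],[0,0,0]], turn=[[0,0,0],[0,0,0],[0,0,0]], jaw=[1,1,1])

```text
time_s: 6.6
tcp_pos: [0.5824, 0.0071, 0.1646]
eef_rot: [-180.0, -0.0, -51.3]
contact_force: [-1.7, -2.3, 0.9]
gripper_width: 0.0115
```

```bash
python3 st.py
python3 - <<'E'
from plant import r
import cv2,pickle
c=r.capture("side");cv2.imwrite("pics/side1.png",c["pixels"])
cv2.imwrite("pics/side1c.png",cv2.resize(c["pixels"][150:280,255:405],None,fx=5,fy=5,interpolation=cv2.INTER_CUBIC))
E
python3 st.py
```

```text
6.6 tcp [0.5824 0.0071 0.1646] rpy [-1.7997e+02 -1.0000e-02 -5.1260e+01] F [-1.71 -2.25  0.93] M [-0.591  0.981  0.004] w 0.0115 j6 18.8 t6 0.018
6.65 tcp [0.5824 0.0071 0.1646] rpy [-1.7997e+02 -1.0000e-02 -5.1270e+01] F [-1.78 -1.34 -0.19] M [-0.559  0.883  0.007] w 0.0118 j6 18.8 t6 0.017
```

View pics/side1c.png

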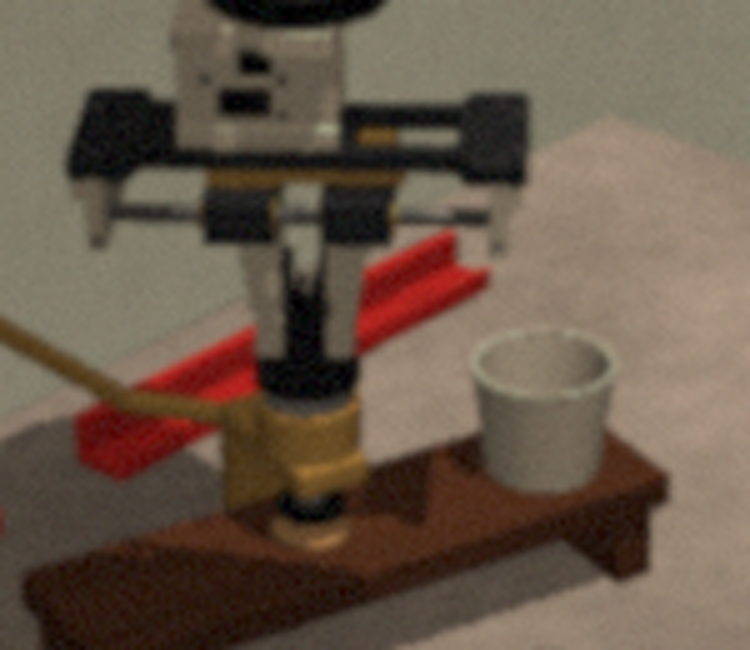

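Emit:
apply_moves(slide=[[0,0.005,0.005],[0,0,0]], turn=[[0,0,0],[0,0,0]], jaw=[1,1])

```text
time_s: 6.85
tcp_pos: [0.5823, 0.007, 0.1642]
eef_rot: [-179.9, -0.0, -51.3]
contact_force: [0.3, -0.5, -0.3]
gripper_width: 0.0118
```

```bash
python3 st.py
```

```text
6.85 tcp [0.5823 0.007  0.1642] rpy [-1.7993e+02 -1.0000e-02 -5.1260e+01] F [ 0.29 -0.5  -0.33] M [ 0.05   0.485 -0.031] w 0.0118 j6 18.8 t6 0.029
```

Emit:
apply_moves(slide=[[0,0,0.005],[0,0,0]], turn=[[0,0,0],[0,0,0]], jaw=[1,1])

```text
time_s: 7.05
tcp_pos: [0.5823, 0.007, 0.1637]
eef_rot: [-179.9, -0.0, -51.3]
contact_force: [-1.0, 1.3, 0.7]
gripper_width: 0.0114
```

```bash
python3 st.py
```

```text
7.05 tcp [0.5823 0.007  0.1637] rpy [-1.7994e+02 -1.0000e-02 -5.1260e+01] F [-0.96  1.33  0.71] M [ 0.34   0.156 -0.017] w 0.0114 j6 18.8 t6 0.037
```

Emit:
apply_moves(slide=[[0,0,0.005],[0,0,0]], turn=[[0,0,0],[0,0,0]], jaw=[1,1])

```text
time_s: 7.25
tcp_pos: [0.5823, 0.0069, 0.1632]
eef_rot: [-179.9, -0.0, -51.3]
contact_force: [-0.0, 1.6, -0.4]
gripper_width: 0.0122
```

```bash
python3 st.py
```

```text
7.25 tcp [0.5823 0.0069 0.1632] rpy [-1.7994e+02 -1.0000e-02 -5.1260e+01] F [-0.03  1.61 -0.37] M [ 0.634 -0.035 -0.071] w 0.0122 j6 18.8 t6 0.048
```

```bash
python3 - <<'E'
from plant import r
import cv2,pickle,numpy as np
from h import *
c=r.capture("wrist");cv2.imwrite("pics/wrist2.png",c["pixels"]);pickle.dump(c,open("pics/wrist2.pkl","wb"))
d=c["depth"];vv,uu=np.mgrid[0:480,0:640]
o,rr=ray(c,np.c_[uu.ravel(),vv.ravel()]);P=o+rr*d.ravel()[:,None]
D=np.hypot(P[:,0]-.583,P[:,1]-.0075)
m=(d.ravel()>0)&(D<.03)&(P[:,2]>.12)&(P[:,2]<.2)
print(np.histogram(P[m,2],bins=np.arange(.12,.2,.002)))
mb=m&(P[:,2]<.16)&(P[:,2]>.13);print(np.median(P[mb,2]))
E
python3 st.py
```

```text
(array([  73,   83,  100,  315,  188,    0,    0,    0,   28,   69,   90,
        949,  510,   39,   43,   52,   78,  111,  124,  137,  146,  134,
        142,  183,  237,  186,  186, 1780,  975,   89,  111,   99,   90,
         61,    9,    0,   18,  572,  208,   30]), array([0.12 , 0.122, 0.124, 0.126, 0.128, 0.13 , 0.132, 0.134, 0.136,
       0.138, 0.14 , 0.142, 0.144, 0.146, 0.148, 0.15 , 0.152, 0.154,
       0.156, 0.158, 0.16 , 0.162, 0.164, 0.166, 0.168, 0.17 , 0.172,
       0.174, 0.176, 0.178, 0.18 , 0.182, 0.184, 0.186, 0.188, 0.19 ,
       0.192, 0.194, 0.196, 0.198, 0.2  ]))
0.14396783869024646
7.3 tcp [0.5822 0.0069 0.1632] rpy [-1.7994e+02 -1.0000e-02 -5.1260e+01] F [0.92 1.65 0.35] M [ 0.701 -0.1   -0.058] w 0.0116 j6 18.8 t6 0.048
```

View pics/wrist2.png

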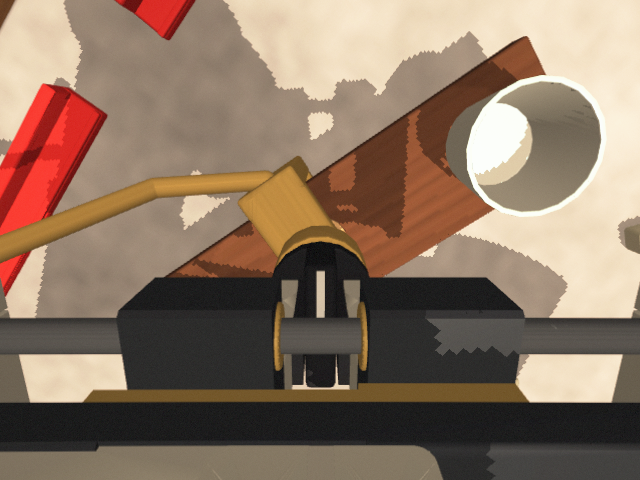

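Emit:
apply_moves(slide=[[0,0,0],[0,0,0]], turn=[[0,0,0.02],[0,0,0]], jaw=[1,1])

```text
time_s: 7.5
tcp_pos: [0.5821, 0.0068, 0.1632]
eef_rot: [-180.0, -0.0, -53.1]
contact_force: [1.1, 3.2, -0.5]
gripper_width: 0.0118
```

```bash
python3 st.py
```

```text
7.5 tcp [0.5821 0.0068 0.1632] rpy [-1.7995e+02 -1.0000e-02 -5.3080e+01] F [ 1.1   3.2  -0.47] M [ 0.939 -0.32  -0.037] w 0.0118 j6 17.0 t6 -0.343
```

Emit:
apply_moves(slide=[[0,0,0],[0,0,0]], turn=[[0,0,0.02],[0,0,0]], jaw=[1,1])

```text
time_s: 7.7
tcp_pos: [0.5821, 0.0068, 0.1632]
eef_rot: [-180.0, -0.0, -54.8]
contact_force: [1.3, 3.1, -0.4]
gripper_width: 0.0115
```

```bash
python3 st.py
```

```text
7.7 tcp [0.5821 0.0068 0.1632] rpy [-1.7996e+02 -1.0000e-02 -5.4790e+01] F [ 1.33  3.1  -0.41] M [ 1.07  -0.515 -0.041] w 0.0115 j6 15.3 t6 -0.354
```

Emit:
apply_moves(slide=[[0,0,0],[0,0,0]], turn=[[0,0,0.02],[0,0,0]], jaw=[1,1])

```text
time_s: 7.9
tcp_pos: [0.5821, 0.0068, 0.1632]
eef_rot: [-180.0, -0.0, -56.5]
contact_force: [2.5, 2.8, -0.7]
gripper_width: 0.0117
```

```bash
python3 st.py
```

```text
7.9 tcp [0.5821 0.0068 0.1632] rpy [-1.7996e+02 -1.0000e-02 -5.6510e+01] F [ 2.48  2.83 -0.71] M [ 1.195 -0.68  -0.012] w 0.0117 j6 13.6 t6 -0.352
```

Emit:
apply_moves(slide=[[0,-0.006,0],[0,0,0],[0,0,0],[0,0,0]], turn=[[0,0,0.02],[0,0,0.02],[0,0,0.02],[0,0,0]], jaw=[1,1,1,1])

```text
time_s: 8.3
tcp_pos: [0.5822, 0.0068, 0.1631]
eef_rot: [180.0, -0.0, -61.6]
contact_force: [0.3, 2.7, 1.3]
gripper_width: 0.0117
```

```bash
python3 st.py
```

```text
8.3 tcp [0.5822 0.0068 0.1631] rpy [179.99  -0.   -61.64] F [0.34 2.67 1.31] M [ 0.759 -0.255  0.113] w 0.0117 j6 8.4 t6 -0.547
```

Emit:
apply_moves(slide=[[0,0,0],[0,0,0.005],[0,0,0.005],[0,0,0]], turn=[[0,0,-0.02],[0,0,-0.01],[0,0,0],[0,0,0]], jaw=[1,1,1,1])

```text
time_s: 8.7
tcp_pos: [0.5822, 0.0069, 0.1619]
eef_rot: [180.0, 0.0, -59.0]
contact_force: [1.6, 2.9, 0.7]
gripper_width: 0.0114
```

```bash
python3 st.py
```

```text
8.7 tcp [0.5822 0.0069 0.1619] rpy [179.99   0.   -59.03] F [1.57 2.94 0.74] M [ 0.7   -0.254 -0.063] w 0.0114 j6 11.1 t6 0.023
```

Emit:
apply_moves(slide=[[0,0,0.005],[0,0,0.005],[0,0,0]], turn=[[0,0,0],[0,0,0],[0,0,0]], jaw=[1,1,1])

```text
time_s: 9.0
tcp_pos: [0.5822, 0.0069, 0.1609]
eef_rot: [180.0, 0.0, -59.0]
contact_force: [0.3, 2.5, -0.3]
gripper_width: 0.0116
```

```bash
python3 st.py
```

```text
9.0 tcp [0.5822 0.0069 0.1609] rpy [179.99   0.   -59.02] F [ 0.27  2.55 -0.27] M [ 0.615 -0.3    0.016] w 0.0116 j6 11.1 t6 -0.003
```

Emit:
apply_moves(slide=[[0,0,0.005],[0,0,0.005],[0,0,0.005],[0,0,0.005],[0,0,0.005],[0,0,0]], turn=[[0,0,0],[0,0,0],[0,0,0],[0,0,0],[0,0,0],[0,0,0]], jaw=[1,1,1,1,1,1])

```text
time_s: 9.6
tcp_pos: [0.5822, 0.0069, 0.1584]
eef_rot: [180.0, 0.0, -59.0]
contact_force: [1.1, 1.4, -1.1]
gripper_width: 0.0115
```

```bash
python3 st.py
```

```text
9.6 tcp [0.5822 0.0069 0.1584] rpy [179.99   0.   -59.01] F [ 1.07  1.39 -1.15] M [ 0.529 -0.156 -0.034] w 0.0115 j6 11.1 t6 0.005
```

Emit:
apply_moves(slide=[[0,0,0.005],[0,0,0.005],[0,0,0.005],[0,0,0]], turn=[[0,0,0],[0,0,0],[0,0,0],[0,0,0]], jaw=[1,1,1,1])

```text
time_s: 10.0
tcp_pos: [0.5822, 0.0069, 0.1569]
eef_rot: [180.0, 0.0, -59.0]
contact_force: [0.6, 1.1, -0.0]
gripper_width: 0.012
```

```bash
python3 st.py
```

```text
10.0 tcp [0.5822 0.0069 0.1569] rpy [179.99   0.   -59.  ] F [ 0.63  1.14 -0.04] M [ 0.441 -0.02   0.009] w 0.012 j6 11.1 t6 0.005
```

Emit:
apply_moves(slide=[[0,0,0.005],[0,0,0.005],[0,0,0]], turn=[[0,0,0],[0,0,0],[0,0,0]], jaw=[1,1,1])

```text
time_s: 10.3
tcp_pos: [0.5823, 0.0069, 0.1566]
eef_rot: [-180.0, -0.0, -59.0]
contact_force: [-2.1, 1.3, 4.9]
gripper_width: 0.0116
```

```bash
python3 st.py
cat > disc.py <<'E'
from plant import r
import cv2,pickle,numpy as np,sys
from h import *
c=r.capture("wrist");cv2.imwrite("pics/%s.png"%sys.argv[1],c["pixels"])
d=c["depth"];vv,uu=np.mgrid[0:480,0:640]
o,rr=ray(c,np.c_[uu.ravel(),vv.ravel()]);P=o+rr*d.ravel()[:,None]
D=np.hypot(P[:,0]-.583,P[:,1]-.0075)
m=(d.ravel()>0)&(D<.03)&(P[:,2]>.12)&(P[:,2]<.2)
print(np.histogram(P[m,2],bins=np.arange(.125,.18,.0015)))
E
python3 disc.py wrist3
```

```text
10.3 tcp [0.5823 0.0069 0.1566] rpy [-1.7999e+02 -1.0000e-02 -5.8990e+01] F [-2.09  1.33  4.86] M [0.585 0.8   0.037] w 0.0116 j6 11.1 t6 -0.006
(array([  90,  155,   33,   14,   60,   52,   64,  518,  906,   36,   27,
         31,   35,   49,   52,   98,   83,   93,  104,  112,   98,   94,
        115,  131,  168,  164,  141,  120,  501, 1926,  421,   57,   62,
         95,   79,   70]), array([0.125 , 0.1265, 0.128 , 0.1295, 0.131 , 0.1325, 0.134 , 0.1355,
       0.137 , 0.1385, 0.14  , 0.1415, 0.143 , 0.1445, 0.146 , 0.1475,
       0.149 , 0.1505, 0.152 , 0.1535, 0.155 , 0.1565, 0.158 , 0.1595,
       0.161 , 0.1625, 0.164 , 0.1655, 0.167 , 0.1685, 0.17  , 0.1715,
       0.173 , 0.1745, 0.176 , 0.1775, 0.179 ]))
```

Emit:
apply_moves(slide=[[0,0,0],[0,0,0],[0,0,0],[0,0,0]], turn=[[0,0,0.04],[0,0,0.04],[0,0,0.04],[0,0,0.04]], jaw=[1,1,1,1])

```text
time_s: 10.75
tcp_pos: [0.5822, 0.0068, 0.1566]
eef_rot: [180.0, -0.0, -72.9]
contact_force: [-1.7, 2.1, 5.5]
gripper_width: 0.012
```

```bash
python3 st.py
```

```text
10.75 tcp [0.5822 0.0068 0.1566] rpy [ 1.800e+02 -2.000e-02 -7.285e+01] F [-1.67  2.07  5.48] M [0.539 0.921 0.306] w 0.012 j6 -2.8 t6 0.67
```

Emit:
apply_moves(slide=[[0,0,0],[0,0,0],[0,0,0],[0,0,0]], turn=[[0,0,0.04],[0,0,0.04],[0,0,0.04],[0,0,0]], jaw=[1,1,1,1])

```text
time_s: 11.15
tcp_pos: [0.5821, 0.0068, 0.1566]
eef_rot: [180.0, -0.0, -83.1]
contact_force: [-2.1, 1.8, 5.5]
gripper_width: 0.0117
```

```bash
python3 st.py
```

```text
11.15 tcp [0.5821 0.0068 0.1566] rpy [ 1.800e+02 -2.000e-02 -8.315e+01] F [-2.05  1.83  5.49] M [0.647 0.998 0.206] w 0.0117 j6 -13.1 t6 -0.995
```

Emit:
apply_moves(slide=[[0,0,0],[0,0,0],[0,0,0],[0,0,0]], turn=[[0,0,0.04],[0,0,0.04],[0,0,0.04],[0,0,0]], jaw=[1,1,1,1])

```text
time_s: 11.55
tcp_pos: [0.5821, 0.0069, 0.1566]
eef_rot: [180.0, -0.0, -93.5]
contact_force: [-3.5, 1.8, 6.1]
gripper_width: 0.0121
```

```bash
python3 st.py
```

```text
11.55 tcp [0.5821 0.0069 0.1566] rpy [ 1.800e+02 -1.000e-02 -9.346e+01] F [-3.54  1.78  6.09] M [0.6   1.136 0.194] w 0.0121 j6 -23.4 t6 -0.99
```

Emit:
apply_moves(slide=[[0,0,0],[0,0,0],[0,0,0]], turn=[[0,0,0.03],[0,0,0.03],[0,0,0]], jaw=[1,1,1])

```text
time_s: 11.85
tcp_pos: [0.582, 0.0069, 0.1566]
eef_rot: [180.0, -0.0, -98.6]
contact_force: [-2.6, 2.3, 6.4]
gripper_width: 0.0115
```

```bash
python3 st.py
python3 - <<'E'
from plant import r
import cv2
c=r.capture("side");cv2.imwrite("pics/side2c.png",cv2.resize(c["pixels"][150:280,255:405],None,fx=5,fy=5,interpolation=cv2.INTER_CUBIC))
E
```

```text
11.85 tcp [0.582  0.0069 0.1566] rpy [ 1.7999e+02 -1.0000e-02 -9.8590e+01] F [-2.63  2.27  6.36] M [0.742 1.086 0.24 ] w 0.0115 j6 -28.5 t6 -0.814
```

View pics/side2c.png

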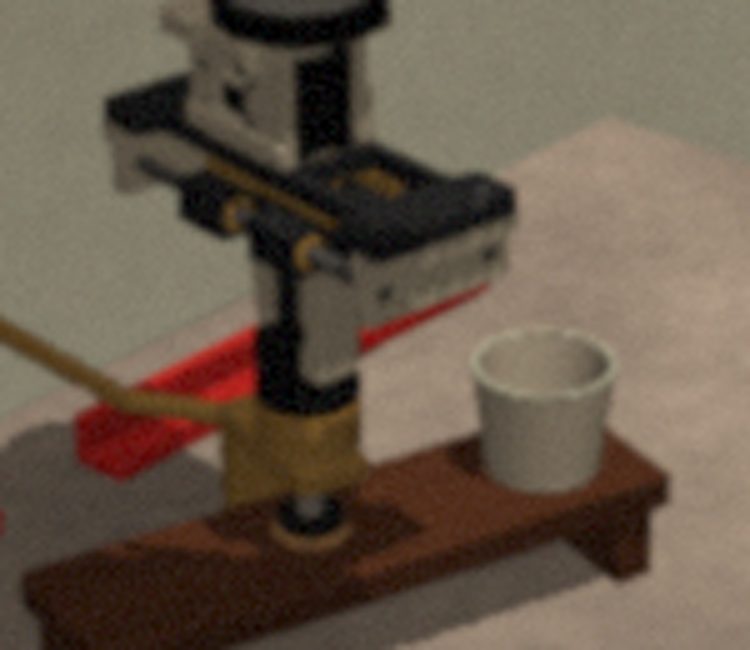

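Emit:
apply_moves(slide=[[0,0,0],[0,0,0],[0,0,0]], turn=[[0,0,0.02],[0,0,0.02],[0,0,0]], jaw=[1,1,1])

```text
time_s: 12.2
tcp_pos: [0.582, 0.0069, 0.1566]
eef_rot: [180.0, -0.0, -102.0]
contact_force: [-3.6, 1.9, 6.0]
gripper_width: 0.0114
```

```bash
python3 st.py
```

```text
12.2 tcp [0.582  0.0069 0.1566] rpy [ 1.7999e+02 -2.0000e-02 -1.0200e+02] F [-3.62  1.88  5.96] M [0.725 1.146 0.263] w 0.0114 j6 -31.9 t6 -0.636
```

Emit:
apply_moves(slide=[[0,0,0],[0,0,0],[0,0,0]], turn=[[0,0,0.02],[0,0,0.02],[0,0,0]], jaw=[1,1,1])

```text
time_s: 12.5
tcp_pos: [0.582, 0.0069, 0.1566]
eef_rot: [180.0, -0.0, -105.4]
contact_force: [-2.8, 2.4, 5.8]
gripper_width: 0.0118
```

```bash
python3 st.py
```

```text
12.5 tcp [0.582  0.0069 0.1566] rpy [ 1.7999e+02 -2.0000e-02 -1.0543e+02] F [-2.76  2.36  5.75] M [0.78  1.143 0.246] w 0.0118 j6 -35.4 t6 -0.636
```

Emit:
apply_moves(slide=[[0,0,0],[0,0,0],[0,0,0]], turn=[[0,0,0.02],[0,0,0.02],[0,0,0]], jaw=[1,1,1])

```text
time_s: 12.8
tcp_pos: [0.582, 0.0069, 0.1566]
eef_rot: [180.0, -0.0, -108.9]
contact_force: [-3.5, 2.3, 6.2]
gripper_width: 0.0118
```

```bash
python3 st.py
```

```text
12.8 tcp [0.582  0.0069 0.1566] rpy [ 1.7999e+02 -2.0000e-02 -1.0887e+02] F [-3.53  2.33  6.16] M [0.783 1.138 0.26 ] w 0.0118 j6 -38.8 t6 -0.636
```

Emit:
apply_moves(slide=[[0,0,0],[0,0,0],[0,0,0]], turn=[[0,0,0.02],[0,0,0.02],[0,0,0]], jaw=[1,1,1])

```text
time_s: 13.1
tcp_pos: [0.582, 0.0069, 0.1566]
eef_rot: [180.0, -0.0, -112.3]
contact_force: [-3.4, 1.1, 5.8]
gripper_width: 0.0117
```

```bash
python3 st.py
```

```text
13.1 tcp [0.582  0.0069 0.1566] rpy [ 1.7999e+02 -2.0000e-02 -1.1231e+02] F [-3.4   1.06  5.84] M [0.847 1.217 0.228] w 0.0117 j6 -42.2 t6 -0.636
```

Emit:
apply_moves(slide=[[0,0,0],[0,0,0],[0,0,0]], turn=[[0,0,0.02],[0,0,0.02],[0,0,0]], jaw=[1,1,1])

```text
time_s: 13.4
tcp_pos: [0.5819, 0.0069, 0.1566]
eef_rot: [180.0, -0.0, -115.7]
contact_force: [-3.0, 2.1, 6.8]
gripper_width: 0.0115
```

```bash
python3 st.py
```

```text
13.4 tcp [0.5819 0.0069 0.1566] rpy [ 1.7999e+02 -2.0000e-02 -1.1574e+02] F [-2.98  2.09  6.76] M [0.845 1.246 0.279] w 0.0115 j6 -45.7 t6 -0.681
```

Emit:
apply_moves(slide=[[0,0,0],[0,0,0],[0,0,0]], turn=[[0,0,0.02],[0,0,0.02],[0,0,0]], jaw=[1,1,1])

```text
time_s: 13.7
tcp_pos: [0.582, 0.0069, 0.1566]
eef_rot: [180.0, -0.0, -119.2]
contact_force: [-3.3, 2.7, 6.2]
gripper_width: 0.0115
```

```bash
python3 st.py
```

```text
13.7 tcp [0.582  0.0069 0.1566] rpy [ 1.7999e+02 -2.0000e-02 -1.1918e+02] F [-3.35  2.73  6.21] M [0.887 1.236 0.345] w 0.0115 j6 -49.1 t6 -0.74
```

Emit:
apply_moves(slide=[[0,0,0],[0,0,0],[0,0,0]], turn=[[0,0,0.02],[0,0,0.02],[0,0,0]], jaw=[1,1,1])

```text
time_s: 14.0
tcp_pos: [0.5819, 0.0069, 0.1566]
eef_rot: [180.0, -0.0, -122.6]
contact_force: [-3.3, 2.7, 6.0]
gripper_width: 0.0117
```

```bash
python3 st.py
```

```text
14.0 tcp [0.5819 0.0069 0.1566] rpy [ 1.7999e+02 -2.0000e-02 -1.2260e+02] F [-3.27  2.65  6.04] M [0.93  1.222 0.413] w 0.0117 j6 -52.5 t6 -0.804
```

Emit:
apply_moves(slide=[[0,0,0],[0,0,0],[0,0,0]], turn=[[0,0,0.02],[0,0,0.02],[0,0,0]], jaw=[1,1,1])

```text
time_s: 14.3
tcp_pos: [0.5819, 0.0069, 0.1566]
eef_rot: [180.0, -0.0, -126.0]
contact_force: [-3.3, 1.6, 6.2]
gripper_width: 0.0118
```

```bash
python3 st.py
```

```text
14.3 tcp [0.5819 0.0069 0.1566] rpy [ 1.7999e+02 -2.0000e-02 -1.2603e+02] F [-3.33  1.63  6.18] M [0.929 1.325 0.483] w 0.0118 j6 -56.0 t6 -0.872
```

Emit:
apply_moves(slide=[[0,0,0],[0,0,0],[0,0,0],[0,0,0],[0,0,0],[0,0,0]], turn=[[0,0,0],[0,0,0],[0,0,0],[0,0,0],[0,0,0],[0,0,0]], jaw=[0.8,0.6,0.5,0.5,0.5,0.5])

```text
time_s: 14.9
tcp_pos: [0.5823, 0.0068, 0.156]
eef_rot: [180.0, -0.0, -126.0]
contact_force: [0.3, -0.4, 0.3]
gripper_width: 0.0431
```

```bash
python3 st.py; python3 disc.py wrist4
```

```text
14.9 tcp [0.5823 0.0068 0.156 ] rpy [ 1.8000e+02 -1.0000e-02 -1.2604e+02] F [ 0.27 -0.38  0.34] M [ 0.09   0.034 -0.018] w 0.0431 j6 -56.0 t6 -0.0
(array([  94,  133,   45,   12,   54,   52,   74, 1228, 2646,  116,   29,
         42,   77,   79,   99,  108,  109,  121,   98,  124,  112,  104,
        128,  129,  185,  159,  147,  111,  497, 1961,  425,   69,   91,
         82,   96,   78]), array([0.125 , 0.1265, 0.128 , 0.1295, 0.131 , 0.1325, 0.134 , 0.1355,
       0.137 , 0.1385, 0.14  , 0.1415, 0.143 , 0.1445, 0.146 , 0.1475,
       0.149 , 0.1505, 0.152 , 0.1535, 0.155 , 0.1565, 0.158 , 0.1595,
       0.161 , 0.1625, 0.164 , 0.1655, 0.167 , 0.1685, 0.17  , 0.1715,
       0.173 , 0.1745, 0.176 , 0.1775, 0.179 ]))
```

View pics/wrist4.png

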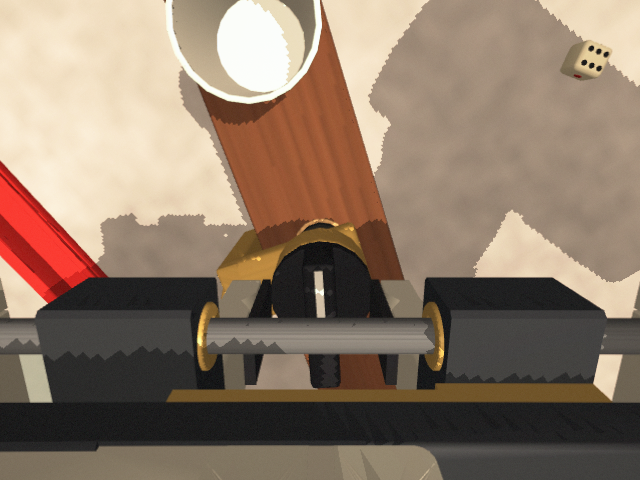

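Emit:
apply_moves(slide=[[0,0,-0.1],[0,0,-0.2],[0,0,-0.2],[0,0,-0.2],[0,0,-0.1],[0,0,0],[0,0,0]], turn=[[0,0,0],[0,0,0],[0,0,0],[0,0,0],[0,0,0],[0,0,0],[0,0,0]], jaw=[0.5,0.5,0.5,0.5,0.5,0.5,0.5])

```text
time_s: 15.65
tcp_pos: [0.5819, 0.0069, 0.2356]
eef_rot: [180.0, -0.0, -126.0]
contact_force: [-1.0, -0.1, 0.2]
gripper_width: 0.0438
```

```bash
python3 st.py; python3 disc.py wrist5
python3 - <<'E'
from plant import r
import cv2
c=r.capture("side");cv2.imwrite("pics/side3.png",c["pixels"]);cv2.imwrite("pics/side3c.png",cv2.resize(c["pixels"][150:280,255:405],None,fx=5,fy=5,interpolation=cv2.INTER_CUBIC))
E
```

```text
15.65 tcp [0.5819 0.0069 0.2356] rpy [ 179.97   -0.   -126.05] F [-0.96 -0.09  0.21] M [0.097 0.109 0.008] w 0.0438 j6 -55.9 t6 0.001
(array([  36,   41,    7,    6,   11,   24,   26,  782, 1625,   89,    8,
          9,    9,   11,    8,    9,   10,   11,    9,   12,    8,    9,
         10,   16,   10,   11,   13,   24,  296, 1163,  281,    0,    0,
          0,    0,    0]), array([0.125 , 0.1265, 0.128 , 0.1295, 0.131 , 0.1325, 0.134 , 0.1355,
       0.137 , 0.1385, 0.14  , 0.1415, 0.143 , 0.1445, 0.146 , 0.1475,
       0.149 , 0.1505, 0.152 , 0.1535, 0.155 , 0.1565, 0.158 , 0.1595,
       0.161 , 0.1625, 0.164 , 0.1655, 0.167 , 0.1685, 0.17  , 0.1715,
       0.173 , 0.1745, 0.176 , 0.1775, 0.179 ]))
```

View pics/wrist5.png

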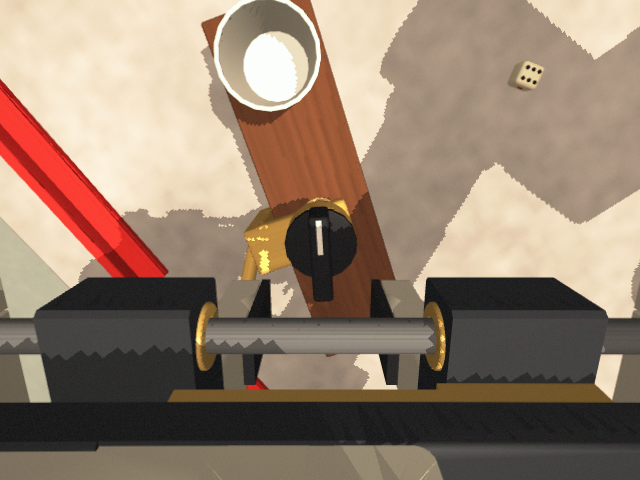

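View pics/side3c.png

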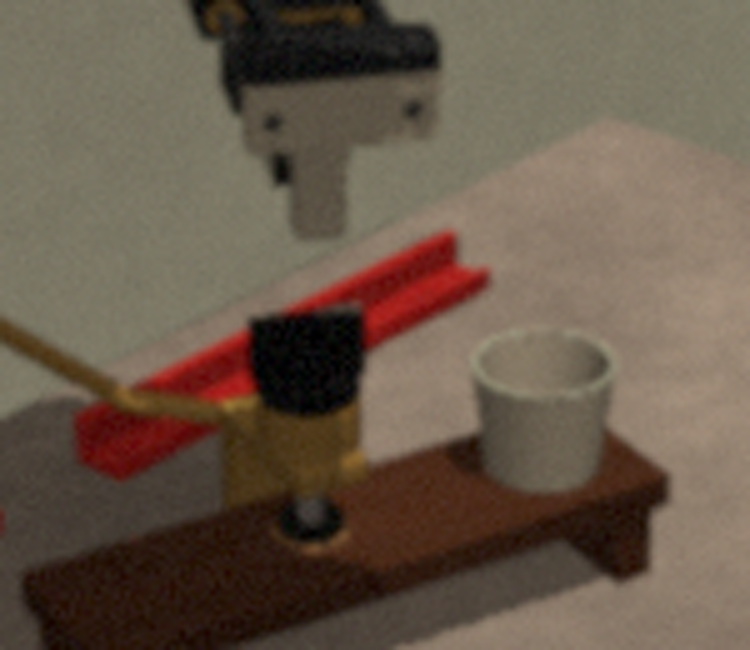

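```bash
python3 -c "
from plant import r
print(r.close_job())"; python3 st.py
```

```text
the job is handed in; nothing more can be done
None
the job is handed in; nothing more can be done
```

The job is handed in at about 15.7 s. The knob is fully down, the pad is tight on the cork, and the gripper is clear of everything. No verdict was given, and I could not measure the pad force directly.

- **Meshing:** I pinched the bar at 50 N and pushed down in 0.5 to 1 mm steps. The push stayed near 0 N all the way past the 3 mm tooth-top depth, so the pins happened to drop straight into an opening. I turned it about 10° clockwise to check, until the screw's drag showed, and eased back about 3°. I did not need the full 60° rocking. I then pressed it to the stop, where the push was about 5 N.
- **Winding:** I turned it clockwise about 67°. The torque held at about 0.25 N m until the pad met the cork, then rose at about 1 N m per radian. I stopped at 0.48 N m, which I put at roughly 24 N on the cork.
- **Last checks, after letting go:**
  - The knob disc was about 12 mm below where it started.
  - The side view showed the pad on the cork and the teacup in its place.
  - Tool force was about 0 N and the gripper was 80 mm clear.
- **Not checked:** I only glanced at the other loose items in the pictures. Nothing touched them, and I did not measure their positions again.
- **Slight mismatch:** In the last picture the bar may sit a degree or two from the angle where I stopped. I did not measure it.

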